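Build the sieve stack on the shaker

TASK

Build the sieve stack on the shaker head from the bottom up: the plain receiver pan first, turned so that its tab drops fully into the notch of the seat, then the fine-mesh sieve, then the coarse-mesh sieve, and the knobbed lid on top. Each part must sit fully home and level in the one below it, and the bottle, crucible and stopper standing about are left where they are.

Things in the scene. Friction and masses are not known exactly. Their poses are not given: they have to be found in the camera images.
- shaker: Fixed shaker head: round grey housing, 110 mm diameter, aluminium deck. On the deck a dark collar (inner diameter 49, outer 61, height 7), open at a notch along the shaker's -x axis (roughly towards the robot); notch 15 wide between parallel guides 24 to 41 from the axis. Origin: centre of the underside, z up; seat floor 20 and collar top 27 above it.
- pan: Receiver pan: plain steel cup, 56 mm diameter (58 at a bead at z 11), 34 high, mouth 49, floor without mesh. Origin: centre of underside, z up. Below z 8 a foot of 44 diameter with a key tab 9 wide, 7 high, dark, out along the pan's -x to 37 from the axis. Seated: x axis as the shaker's x (play 0.1 rad, 2.5 mm sideways), origin 20 above the shaker's. 0.14 kg.
- fine_sieve: Fine sieve: steel ring 56 mm diameter (58 at a bead at z 9), 30 high, mouth 49, dense mesh (16 wires each way) 10 below the rim. Origin: centre of underside, z up. Lowest 6 mm: bevelled spigot of 44 diameter that drops into the mouth below (2.5 mm play all round). Seated on the pan, its origin is 28 above the pan's. 0.12 kg; yaw does not matter.
- coarse_sieve: Coarse sieve: steel ring 56 mm diameter (58 at a bead at z 9), 38 high (8 taller than the fine one), mouth 49, open mesh of 5 thick wires each way 10 below the rim. Origin: centre of underside, z up. Lowest 6 mm: bevelled spigot of 44 diameter. Seated on the fine sieve, its origin is 24 above that sieve's. 0.13 kg; yaw does not matter.
- lid: Lid: flat steel disc, 56 mm diameter, black cylindrical knob on top, 20 diameter, from z 10 to z 34. Origin: centre of underside, z up. Lowest 5 mm: bevelled spigot of 44 diameter. Seated on the coarse sieve, its origin is 33 above that sieve's. 0.10 kg; yaw does not matter.
- dropper: Bystander: amber dropper bottle, 42 diameter, 110 high, standing upright; origin at the centre of its underside. Leave alone.
- crucible: Bystander: white porcelain crucible, 41 diameter, 34 high; origin at the centre of its underside. Leave alone.
- stopper: Bystander: red rubber stopper, 36 diameter, 30 high; origin at the centre of its underside. Leave alone.

How it is judged:
By the outcome, as a careful person would: the job done as asked, in the order asked, and still so for the second after the job is handed in, with the robot touching nothing.
It also fails if it takes over 106 s, if anything falls off the work surface, if the arm or the gripper's body presses on something with over 40 N, if the wrist force passes 120 N, or if a joint passes its speed limit or range.

ROBOT

A 6-joint arm with a two-finger parallel gripper is mounted at the origin on a cart in front of the work surface, level with it; the furniture and walls round the work are solid. World frame = base frame: x ahead of the robot, y to its left, z up, the work surface at z = 0. Lengths are in m, angles in rad, forces in N, time in s.
With the tool pointing down it reaches from about 0.275 to 0.825 m from the base axis. Payload 4.9 kg.
Tool frame: the origin (TCP) lies between the finger pads; the fingertips stand manip.tip_reach ahead of it and the grasp point (between the pads) lies 8 mm behind it (manip.tip_reach is the distance from the TCP to the fingertips, in m); z points along the fingers, y is the line along which they close (so a half turn about z gives the same grasp; the last joint's range is limited). The gripper opens to 85 mm and grips with 20 to 120 N. Pads are 22 mm wide; open, the fingers measure 114 mm over their backs; the gripper's body (76 mm by 85 mm) begins 54 mm behind the grasp point. The pads swing forward as they close: fully open they stand 13 mm farther back than shut.
Start: joints at [1.006, 0.326, -0.193, 1.052, 0, 1.437], TCP at [0.23, 0.5, 0.242] pointing down, gripper open.
Joint ranges: [-2.65, 2.65], [-0.97, 1.79], [-1.3, 1.35], [-1.93, 2.1], [-1.47, 1.37], [-3.14, 3.14]. Speed limits (rad/s): [2.57, 2.57, 3.14, 3.14, 3.14, 3.14].

INTERFACE

Orientations are given as a rotation vector (axis times angle).
In Python, from cell import manip, cams, hand_in gives the robot as it stands.
- The arm moves only by the tool servo_tool, never from a script. Its argument "moves" is a list of rows, each a list of 5 numbers: the finger opening in mm, from 0 to 85.4, then the shift along the tool's x, y, z in units of 40 mm (1.0 is 40 mm), then the turn about the tool's z in units of 5 degrees (1.0 is 5 degrees). In form: [[hand, x, y, z, twist], ...]. A call has 1 to 20 rows; each row is the pose to reach, as a shift and turn from the pose commanded when the call began, along the tool's axes at that moment; what a row does not reach only later rows make up. A row lasts 1/10 s, in which the tool goes at most 50 mm and 8.59 degrees, less where a joint would pass 70% of its speed; a pose out of reach is approached as far as the arm can. A call with a gripper value outside its range is refused whole. The fingers move at their own pace and stop on an object; the grip force is fixed at half the most. Time passes only in rows, so rows that repeat a pose let the fingers close. It gives the time, the measured TCP pose, the force, the opening and the grip force at its end, in the units of the state.
- manip.state(): the state, without advancing time (a new reading comes with each control period).
- cams.snapshot(name): name is "scene" or "side" or "wrist"; returns the picture (420x560x3 uint8, red, green, blue); there is no depth.
- cams.camera_params(name): a dict with "fx", "fy", "cx", "cy" (pixels), "R" (3x3) and "t" (3): a world point X has camera coordinates R X + t; the wrist camera has in their place "hand_eye" (4x4, takes a point from camera to tool coordinates, whose origin is the TCP and whose axes are the flange's). Camera axes: x right, y down, z forward; pixel columns grow to the right and rows downward; lengths in m; the calibration is good to about 2 mm. A picture is of the moment at which its call begins: read the wrist's pose just before it. camera_params takes no time and is no camera call.
- hand_in(): hands the job in; it is judged then, once.
The state is a dict: "t": time; "q": joint angles; "dq": joint speeds; "tau": joint torques, N m; "position": TCP position; "tcp_rot": TCP orientation; "force": force on the tool from outside, world axes, zero at the start; "ft_torque": the same for the moment, N m; "finger_gap": opening from 0.0 (shut) to 1.0 (fully open); "gripper_force": force on a finger pad.
Only numpy, scipy, OpenCV 4.12 (cv2) and the standard library are available. Lean on these libraries where they do the work, as an engineer would, in place of code of your own. Each camera call takes 0.05 s, during which the arm holds its last target. There are 200 camera calls.

## Working session

There is one attempt and no reset: what is moved stays moved. The work goes in short steps, Python scripts to look and compute and a tool call to move; the robot and the scene stay as the last step left them, time stands still between calls to the robot, and variables do not carry over. Pictures are saved under pics/ and viewed, at most 14 in all, crops included, and the job is handed in when it is done.

Besides the shell and the picture viewer there is one more tool, called after ">>>" as name([rows], argument=value, ...), one row to a line, values as JSON. servo_tool: Moves the arm, as the interface text tells. Its arguments: {"type":"object","properties":{"moves":{"type":"array"}},"required":["moves"]}

```bash
ls; mkdir -p pics
python3 - <<'E'
from cell import manip,cams
import cv2
for n in("scene","side","wrist"):
    s=manip.state(); im=cams.snapshot(n); cv2.imwrite(f"pics/{n}0.png",im[:,:,::-1]); print(n,cams.camera_params(n))
print(s,manip.tip_reach)
E
```

```text
pics
scene {'fx': 524.7503006594286, 'fy': 524.7503006594286, 'cx': 282.3662089040009, 'cy': 207.16753844844195, 'R': array([[ 0.44329068, -0.89610285, -0.02220503],
       [-0.60657972, -0.28164458, -0.74346309],
       [ 0.65996547,  0.34303938, -0.66840823]]), 't': array([-0.34288209,  0.30745885,  0.77190779])}
side {'fx': 532.139833516086, 'fy': 532.139833516086, 'cx': 277.90858925199626, 'cy': 210.41576269008468, 'R': array([[ 9.80262052e-01, -1.97700973e-01,  7.97362485e-04],
       [-1.28367592e-01, -6.39542881e-01, -7.57962179e-01],
       [ 1.50359807e-01,  7.42899205e-01, -6.52298015e-01]]), 't': array([-0.5423888 , -0.00293306,  1.19738702])}
wrist {'fx': 324.8245555963931, 'fy': 324.8245555963931, 'cx': 278.58410677582714, 'cy': 213.294442521184, 'hand_eye': array([[ 4.83647908e-04, -9.49071046e-01, -3.15061766e-01,
         8.10206851e-02],
       [ 9.99999825e-01,  3.51258705e-04,  4.76980622e-04,
         8.76131381e-04],
       [-3.42020310e-04, -3.15061941e-01,  9.49071049e-01,
        -1.31281390e-01],
       [ 0.00000000e+00,  0.00000000e+00,  0.00000000e+00,
         1.00000000e+00]])}
{'t': 0.1, 'q': array([ 1.00581232e+00,  3.26828760e-01, -1.93493310e-01,  1.05198965e+00,
        1.53210833e-05,  1.43656175e+00]), 'dq': array([-0.00041404, -0.00226154,  0.00030883, -0.00117576, -0.00047349,
        0.00119992]), 'tau': array([ 4.22211770e-04, -4.44238579e+01,  2.63039070e+01,  7.89936661e-03,
       -1.75292676e-04, -5.69498923e-06]), 'position': array([0.22938528, 0.49933037, 0.24159887]), 'tcp_rot': array([-6.71286606e-01, -3.06848858e+00,  2.22774804e-03]), 'force': array([0.57980298, 0.4961873 , 0.67222671]), 'ft_torque': array([-0.00328742,  0.02696046, -0.01012688]), 'gripper_force': 0.0, 'finger_gap': 0.9987532354902733} 0.011
```

View pics/scene0.png

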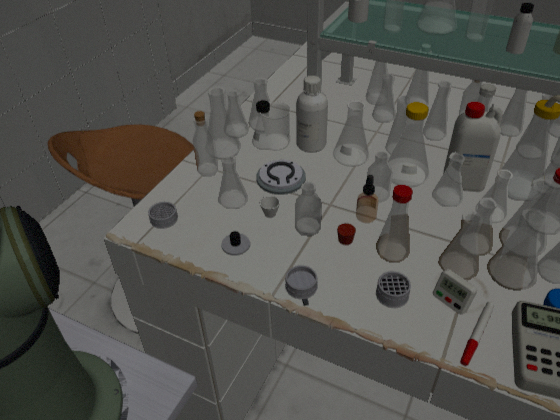

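View pics/side0.png

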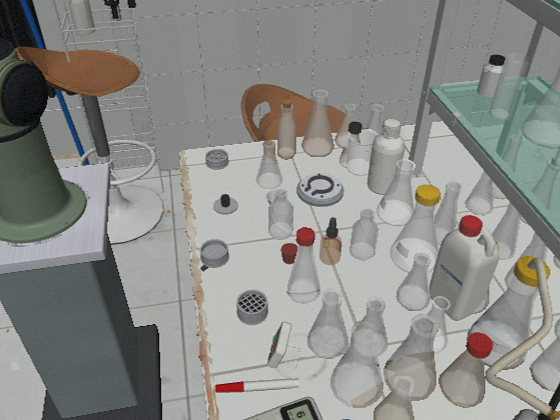

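The scene shot shows the fine sieve (163,213), lid (236,243), pan (301,280) with its tab toward (305,301), coarse sieve (393,287) and shaker (281,175). In the side shot they are at (217,157), (226,205), (214,250) with tab (204,267), (252,302) and (320,188).

```bash
cat > h.py <<'E'
import numpy as np, cv2
from scipy.spatial.transform import Rotation as Ro
from cell import manip,cams
def ray(n,uv,s=None):
    p=cams.camera_params(n); d=np.array([(uv[0]-p['cx'])/p['fx'],(uv[1]-p['cy'])/p['fy'],1])
    if n=='wrist':
        T=np.eye(4);T[:3,:3]=Ro.from_rotvec(s['tcp_rot']).as_matrix();T[:3,3]=s['position']
        M=T@p['hand_eye']; return M[:3,3],M[:3,:3]@d
    return -p['R'].T@p['t'],p['R'].T@d
def plane(n,uv,z,s=None):
    o,d=ray(n,uv,s); return o+d*(z-o[2])/d[2]
def tri(rs):
    A=0;b=0
    for o,d in rs:
        d=d/np.linalg.norm(d);P=np.eye(3)-np.outer(d,d);A=A+P;b=b+P@o
    return np.linalg.solve(A,b)
def proj(n,X,s=None):
    p=cams.camera_params(n);X=np.asarray(X,float)
    if n=='wrist':
        T=np.eye(4);T[:3,:3]=Ro.from_rotvec(s['tcp_rot']).as_matrix();T[:3,3]=s['position']
        c=(np.linalg.inv(T@p['hand_eye'])@np.append(X,1))[:3]
    else: c=p['R']@X+p['t']
    return np.array([p['fx']*c[0]/c[2]+p['cx'],p['fy']*c[1]/c[2]+p['cy']])
E
python3 - <<'E'
from h import *
for k,a,b in[('fine',(163,209),(217,154)),('lidknob',(235,235),(225,197)),('pan',(301,275),(214,247)),('coarse',(393,281),(252,297)),('shaker',(281,175),(320,187)),('cruc',(270,203),None),('stop',(346,229),(289,249)),('drop',(370,180),(332,225)),('flaskL',(230,160),(269,143)),('bottleG',(308,187),(281,193)),('redflask',(402,188),(306,232))]:
    if b: print(k,tri([ray('scene',a),ray('side',b)]).round(3))
    else: print(k,plane('scene',a,.034).round(3))
s=manip.state();R=Ro.from_rotvec(s['tcp_rot']).as_matrix();print(R.round(3))
E
```

```text
fine [0.419 0.093 0.031]
lidknob [ 0.418 -0.076  0.029]
pan [ 0.377 -0.234  0.034]
coarse [ 0.428 -0.382  0.04 ]
shaker [ 0.641 -0.062  0.012]
cruc [ 0.524 -0.096  0.034]
stop [ 0.524 -0.261  0.027]
drop [ 0.605 -0.276  0.092]
flaskL [ 0.531 -0.006  0.11 ]
bottleG [ 0.523 -0.18   0.106]
redflask [ 0.532 -0.352  0.156]
[[-0.909  0.418 -0.001]
 [ 0.418  0.909 -0.001]
 [ 0.    -0.001 -1.   ]]
```

View pics/wrist0.png

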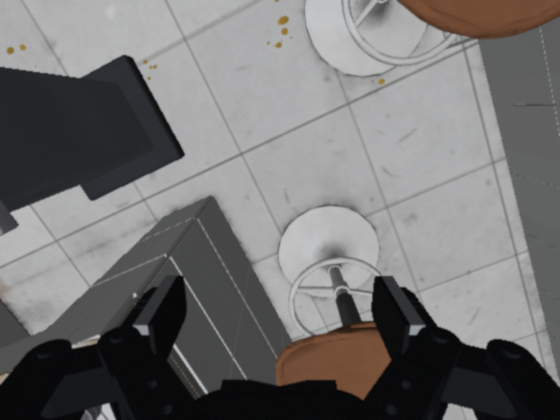

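>>> servo_tool([
  [85,-8.56,-7.24,0,-4.94],
  [85,-8.56,-7.24,0,-4.94],
  [85,-8.56,-7.24,0,-4.94],
  [85,-8.56,-7.24,0,-4.94],
  [85,-8.56,-7.24,0,-4.94],
  [85,-8.56,-7.24,0,-4.94],
  [85,-8.56,-7.24,0,-4.94],
  [85,-8.56,-7.24,0,-4.94],
  [85,-8.56,-7.24,0,-4.94],
  [85,-8.56,-7.24,0,-4.94],
  [85,-8.56,-7.24,0,-4.94],
  [85,-8.56,-7.24,0,-4.94],
  [85,-8.56,-7.24,0,-4.94],
])

```text
t: 1.45
position: [0.419, 0.095, 0.2421]
tcp_rot: [0.004, -3.141, -0.001]
force: [0.2, 0.9, -0.5]
finger_gap: 0.993
gripper_force: 0.0
```

```bash
cat > snap.py <<'E'
import sys,pickle
from h import *
k=sys.argv[1]
s=manip.state(); im=cams.snapshot('wrist'); cv2.imwrite(f"pics/{k}.png",im[:,:,::-1]); pickle.dump(s,open(f"pics/{k}.pkl","wb"))
E
python3 snap.py w1
```

```text
(no output)
```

>>> servo_tool([
  [85,-1,-4,0,0],
  [85,-1,-4,0,0],
  [85,-1,-4,0,0],
  [85,-1,-4,0,0],
  [85,-1,-4,0,0],
  [85,-1,-4,0,0],
])

```text
t: 2.1
position: [0.4594, -0.065, 0.2421]
tcp_rot: [0.002, -3.141, -0.002]
force: [0.6, 0.2, 0.2]
finger_gap: 0.992
gripper_force: 0.0
```

```bash
python3 snap.py w2
```

```text
(no output)
```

View pics/w2.png

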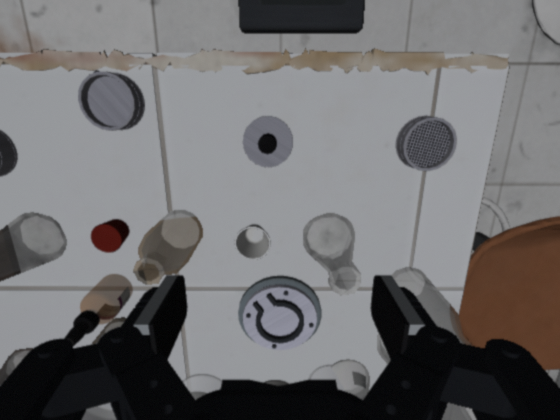

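The wrist overview shows the pan (111,100), lid (268,142), fine sieve (427,142), crucible (253,240) and shaker (280,312). The notch appears up-left of the shaker centre.

Run:
```python
import cv2
im=cv2.imread('pics/w2.png')[265:360,225:335]
cv2.imwrite('pics/c1.png',cv2.resize(im,None,fx=5,fy=5,interpolation=cv2.INTER_CUBIC))
```

```text
(no output)
```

View pics/c1.png

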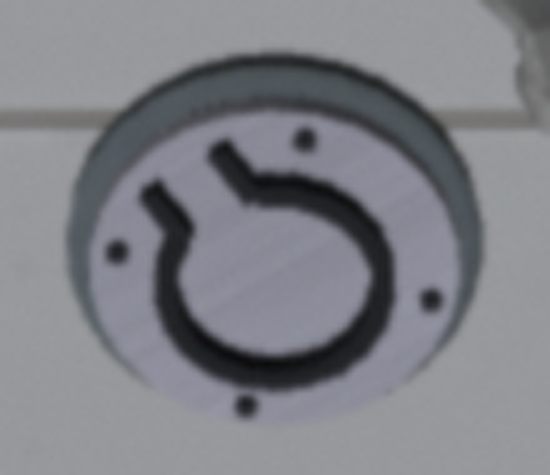

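>>> servo_tool([
  [85,1.5,-4.2,0,0],
  [85,1.5,-4.2,0,0],
  [85,1.5,-4.2,0,0],
  [85,1.5,-4.2,0,0],
  [85,1.5,-4.2,0,0],
  [85,1.5,-4.2,0,0],
])

```text
t: 2.75
position: [0.4, -0.2331, 0.2423]
tcp_rot: [-0.002, 3.142, 0.002]
force: [0.7, 0.2, -0.4]
finger_gap: 0.996
gripper_force: 0.0
```

```bash
python3 snap.py w3
```

```text
(no output)
```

View pics/w3.png

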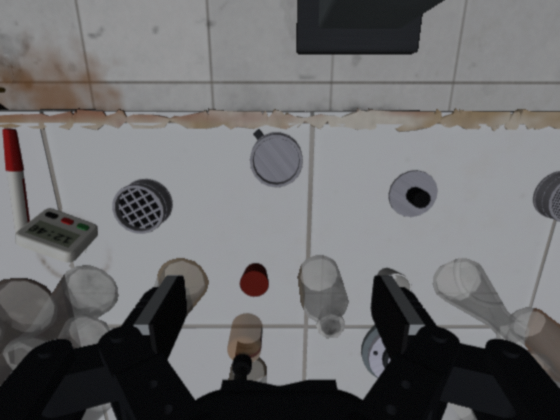

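The pan is at (276,158) with its dark tab at (258,133), the coarse sieve at (142,207), the lid at (413,193), and the wrist hangs free. In the crop the notch guides run up-left; deck screws are at (117,252), (305,139), (431,299) and (246,405).

Run:
```python
from h import *
import pickle
L=lambda k:(cv2.imread(f'pics/{k}.png'),pickle.load(open(f'pics/{k}.pkl','rb')))
tiles=[]
def circ(k,uv,z,r,name):
    im,s=L(k); c=plane('wrist',uv,z,s); rp=np.mean([np.hypot(*(proj('wrist',c+np.array(d)*r,s)-proj('wrist',c,s))) for d in((1,0,0),(0,1,0),(-1,0,0),(0,-1,0))])
    x0,y0=int(uv[0])-50,int(uv[1])-50; x0=max(x0,0);y0=max(y0,0)
    cr=cv2.resize(im[y0:y0+100,x0:x0+100],None,fx=4,fy=4,interpolation=cv2.INTER_CUBIC); g=cv2.GaussianBlur(cv2.cvtColor(cr,cv2.COLOR_BGR2GRAY),(0,0),2)
    h=cv2.HoughCircles(g,cv2.HOUGH_GRADIENT,1,20,param1=60,param2=12,minRadius=int(rp*4*.93),maxRadius=int(rp*4*1.07))
    if h is None: print(name,'none',rp);tiles.append(cr);return
    q=h[0];q=q[np.argmin(np.hypot(q[:,0]/4+x0-uv[0],q[:,1]/4+y0-uv[1])+0)] if 0 else q[0]
    cv2.circle(cr,(int(q[0]),int(q[1])),int(q[2]),(0,0,255),1)
    P=plane('wrist',(q[0]/4-.375+x0,q[1]/4-.375+y0),z,s); print(name,P.round(4),'px r',q[2]/4,'exp',rp.round(1))
    tiles.append(cr)
circ('w1',(280,140),.03,.028,'fine-skip') if 0 else None
s2=L('w2')[1];s3=L('w3')[1];s1=L('w1')[1]
print('exp fine w1',proj('wrist',(.419,.093,.03),s1))
circ('w3',(276,158),.034,.028,'pan')
circ('w3',(142,205),.038,.028,'coarse')
circ('w3',(413,190),.008,.028,'lid w3'); circ('w2',(268,142),.008,.028,'lid w2')
circ('w2',(427,142),.03,.028,'fine w2')
circ('w1',proj('wrist',(.419,.093,.03),s1),.03,.028,'fine w1')
f=lambda p:(np.array(p)/5-.4+[225,265])
sc=[plane('wrist',f(p),.020,s2) for p in((117,252),(305,139),(431,299),(246,405))]
print('shaker scr',np.mean(sc,0).round(4),[np.hypot(*(p-np.mean(sc,0))[:2]).round(4) for p in sc])
g=[plane('wrist',f(p),.027,s2) for p in((152,187),(190,230),(220,148),(255,195))]
for p in g: print(p.round(4))
c=np.mean(sc,0)
print('notch dir',np.degrees([np.arctan2(*(g[0]-g[1])[1::-1]),np.arctan2(*(g[2]-g[3])[1::-1]),np.arctan2(*((g[0]+g[2])/2-c)[1::-1])]))
print('screw angles',np.degrees([np.arctan2(*(p-c)[1::-1]) for p in sc]))
print('tab',plane('wrist',(258,133),.005,s3))
t=np.hstack(tiles[:3]),np.hstack(tiles[3:6]);cv2.imwrite('pics/tiles.png',cv2.resize(np.vstack(t),(780,520)))
```

```text
exp fine w1 [275.75116666 184.1120483 ]
pan [ 0.3714 -0.2349  0.034 ] px r 26.325 exp 26.9
coarse [ 0.4221 -0.3757  0.038 ] px r 27.1 exp 25.5
lid w3 [ 0.4172 -0.078   0.008 ] px r 22.5 exp 23.9
lid w2 none 25.587620760374026
fine w2 [0.4169 0.085  0.03  ] px r 26.075 exp 27.3
fine w1 [0.4125 0.0938 0.03  ] px r 25.375 exp 25.6
shaker scr [ 0.6401 -0.0621  0.02  ] [np.float64(0.041), np.float64(0.041), np.float64(0.041), np.float64(0.0411)]
[ 0.609  -0.0926  0.027 ]
[ 0.6214 -0.0834  0.027 ]
[ 0.598  -0.0757  0.027 ]
[ 0.6113 -0.0671  0.027 ]
notch dir [-143.39640967 -147.32288815 -148.99938881]
screw angles [-100.06681216  169.56593188   80.12011729  -10.49626742]
tab [ 0.34832348 -0.25465403  0.005     ]
```

View pics/tiles.png

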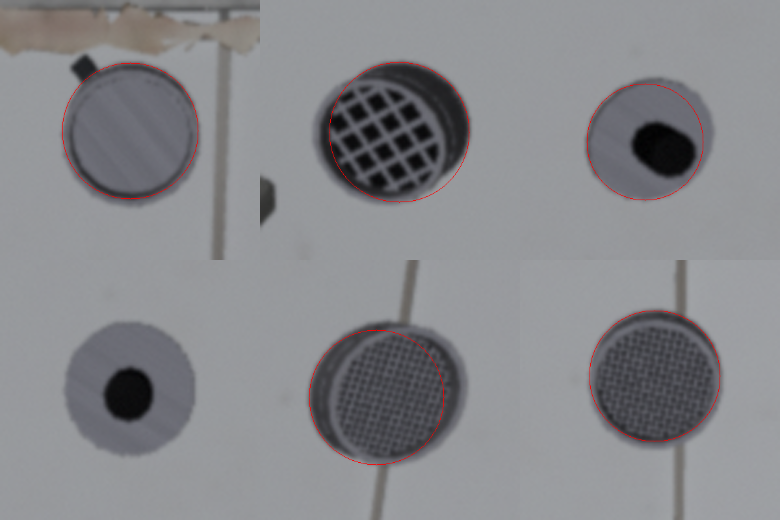

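The circle fits the pan well enough; its tab points up-left. The coarse, lid and fine fits are skewed by oblique walls, so I will measure each from straight above before grasping.

>>> servo_tool([
  [85,-1.3,0,0,0],
  [85,-1.3,0,0,0],
  [85,-1.3,0,0,0],
  [85,-1.3,0,0,0],
])

```text
t: 3.2
position: [0.4517, -0.2328, 0.2421]
tcp_rot: [0.004, -3.141, -0.001]
force: [-0.6, 0.4, 0.3]
finger_gap: 0.994
gripper_force: 0.0
```

```bash
cat > top.py <<'E'
# usage: top.py name zrim expx expy : centre of part seen from straight above
import sys,pickle
from h import *
k=sys.argv[1]; z,ex,ey=map(float,sys.argv[2:5])
s=manip.state(); im=cams.snapshot('wrist')[:,:,::-1].copy(); cv2.imwrite(f"pics/{k}.png",im)
u,v=proj('wrist',(ex,ey,z),s); x0,y0=int(u)-48,max(int(v)-48,0)
cr=cv2.resize(im[y0:y0+96,x0:x0+96],None,fx=4,fy=4,interpolation=cv2.INTER_CUBIC)
g=cv2.GaussianBlur(cv2.cvtColor(cr,cv2.COLOR_BGR2GRAY),(0,0),2)
bg=np.median(g[[0,-1]]); m=(g<bg-12).astype(np.uint8)
m=cv2.morphologyEx(m,cv2.MORPH_OPEN,np.ones((45,45)))
cs,_=cv2.findContours(m,0,1); c=max(cs,key=cv2.contourArea); h=cv2.convexHull(c)
e=cv2.fitEllipse(h); cv2.ellipse(cr,e,(0,0,255),1); cv2.imwrite(f"pics/{k}c.png",cr)
P=plane('wrist',(e[0][0]/4-.375+x0,e[0][1]/4-.375+y0),z,s)
o,_=ray('wrist',(0,0),s)
print(k,'centre',P.round(4),'axes mm',(np.array(e[1])/4/cams.camera_params('wrist')['fx']*(o[2]-z)*1000).round(1),'uv',(u.round(),v.round()),'tcp',s['position'].round(4))
d=(g<70).astype(np.uint8); print('off-vertical mm/mm',((P-o)[:2]/(o[2]-z)).round(3))
E
python3 top.py pan1 .034 .372 -.235
```

```text
pan1 centre [ 0.3737 -0.2349  0.034 ] axes mm [58.1 62.8] uv (np.float64(275.0), np.float64(107.0)) tcp [ 0.4517 -0.2328  0.2421]
off-vertical mm/mm [ 0.007 -0.008]
```

View pics/pan1c.png

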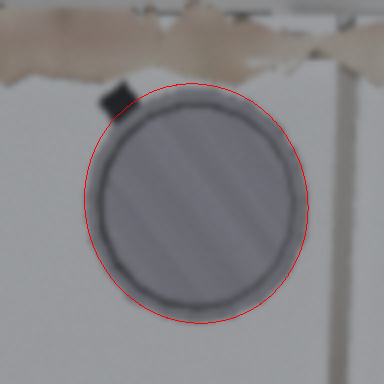

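The pan is seen straight down: centre near crop (197.5,205.5), tab centre (120,103), so the tab direction is about -143° against the notch's -145°. Next: go over it and grasp.

>>> servo_tool([
  [85,1.0,0,0,0],
  [85,1.94,-0.04,1,0],
  [85,1.94,-0.04,2.2,0],
  [85,1.94,-0.04,3.4,0],
  [85,1.94,-0.04,4.4,0],
  [85,1.94,-0.04,5.0,0],
  [85,1.94,-0.04,5.3,0],
  [85,1.94,-0.04,5.45,0],
  [85,1.94,-0.04,5.45,0],
  [30,1.94,-0.04,5.45,0],
  [30,1.94,-0.04,5.45,0],
  [30,1.94,-0.04,5.45,0],
  [30,1.94,-0.04,5.45,0],
  [30,1.94,-0.04,5.45,0],
  [30,1.94,-0.04,5.45,0],
])

```text
t: 4.75
position: [0.375, -0.2364, 0.0259]
tcp_rot: [-0.001, 3.14, -0.002]
force: [-1.8, 1.5, 12.2]
finger_gap: 0.636
gripper_force: 60.8
```

>>> servo_tool([
  [30,0,0,-0.5,0],
  [30,0,0,-1.5,0],
  [30,0,0,-2.7,0],
  [30,0,0,-3.9,0],
  [30,0,0,-5,0],
  [30,-1,0.65,-5.6,0],
  [30,-2,1.3,-5.6,0.44],
  [30,-3,1.95,-5.6,0.44],
  [30,-4,2.6,-5.6,0.44],
  [30,-5,3.25,-5.6,0.44],
  [30,-6,3.9,-5.6,0.44],
  [30,-6.65,4.31,-5.6,0.44],
  [30,-6.65,4.31,-5,0.44],
  [30,-6.65,4.31,-4,0.44],
  [30,-6.65,4.31,-4,0.44],
  [30,-6.65,4.31,-4,0.44],
])

```text
t: 6.35
position: [0.6395, -0.0633, 0.1844]
tcp_rot: [-0.06, -3.139, -0.001]
force: [-0.7, -0.9, -0.3]
finger_gap: 0.636
gripper_force: 64.1
```

```bash
python3 snap.py w4
python3 - <<'E'
from h import *
import pickle
s=pickle.load(open('pics/w4.pkl','rb'))
print(s['position'],s['tcp_rot'],proj('wrist',(.64,-.062,.027),s))
a=cv2.imread('pics/w4.png'); b=cams.snapshot('scene')[:,:,::-1][100:240,190:370]; c=cams.snapshot('side')[:,:,::-1][90:230,230:410]
cv2.imwrite('pics/w4c.png',a[130:420,120:440].repeat(2,0).repeat(2,1)[:580])
cv2.imwrite('pics/m4.png',cv2.resize(np.hstack([b,c]),None,fx=2.2,fy=2.2,interpolation=cv2.INTER_CUBIC))
E
```

```text
[ 0.6394538  -0.06332925  0.18436532] [-5.97956422e-02 -3.13888709e+00 -6.41236408e-04] [278.93987131 198.53137377]
```

View pics/w4c.png

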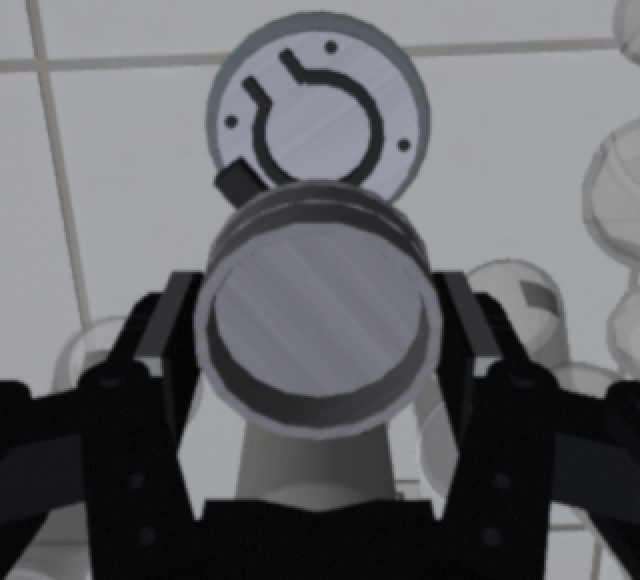

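The pan is held level in the grip with the tab visible at crop (229,168), pan rim centre about (318,330), guides ahead at (262,90)/(295,65) and screws at (231,121), (330,47), (403,145).

Run:
```python
from h import *
import pickle
s=pickle.load(open('pics/w4.pkl','rb'))
f=lambda p:(np.array(p)/2-.25+[120,130])
zb=s['position'][2]-.0255
W=lambda p,z:plane('wrist',f(p),z,s)
L=W((195,325),zb+.034);R=W((442,325),zb+.034);T=W((318,222),zb+.034);B=W((318,438),zb+.034)
print('rim',L.round(4),R.round(4),T.round(4),B.round(4)); c=np.array([(T[0]+B[0])/2,(L[1]+R[1])/2])
t=W((229,168),zb+.007)[:2]-c; print('c',c,'tab r',np.hypot(*t),np.degrees(np.arctan2(t[1],t[0])))
sc=[W(p,.020)[:2] for p in((231,121),(330,47),(403,145))]
m=(sc[0]+sc[2])/2; print('shaker (opposite screws mid)',m,[np.hypot(*(p-m)) for p in sc],np.degrees([np.arctan2(*(p-m)[::-1]) for p in sc]))
print(manip.state()['position'])
```

```text
rim [ 0.6346 -0.0889  0.1929] [ 0.6367 -0.0354  0.1929] [ 0.6115 -0.0613  0.1929] [ 0.6655 -0.0633  0.1929]
c [ 0.63850989 -0.06211716] tab r 0.03689335595918027 -145.8812017264232
shaker (opposite screws mid) [ 0.63974992 -0.06238037] [np.float64(0.04095451507220966), np.float64(0.040656150653126485), np.float64(0.04095451507220968)] [-100.3865029   169.86974576   79.6134971 ]
[ 0.64153101 -0.06401045  0.18688331]
```

>>> servo_tool([
  [30,-0.03,0,0.8,0],
  [30,-0.03,0,1.8,0],
  [30,-0.03,0,2.6,0],
  [30,-0.03,0,3.1,0],
  [30,-0.03,0,3.25,0],
  [30,-0.03,0,3.35,0],
  [30,-0.03,0,3.42,0],
  [30,-0.03,0,3.48,0],
  [30,-0.03,0,3.5,0],
  [30,-0.03,0,3.5,0],
])

```text
t: 7.5
position: [0.6423, -0.0638, 0.046]
tcp_rot: [0.06, 3.139, -0.001]
force: [-2.4, 1.5, 5.7]
finger_gap: 0.633
gripper_force: 64.7
```

>>> servo_tool([
  [64,0,0,0,0],
  [70,0,0,0,0],
  [80,0,0,0,0],
  [80,0,0,0,0],
  [80,0,0,-0.5,0],
  [80,0,0,-1.5,0],
  [80,0,0,-2.5,0],
  [80,0,0,-3.7,0],
  [80,0,0,-4.8,0],
  [80,0,0,-4.8,0],
  [80,0,0,-4.8,0],
])

```text
t: 8.6
position: [0.6423, -0.0637, 0.2377]
tcp_rot: [0.06, 3.138, -0.001]
force: [-0.6, -0.4, 0.2]
finger_gap: 0.934
gripper_force: 0.0
```

```bash
python3 snap.py w5
python3 - <<'E'
from h import *
import pickle
s=pickle.load(open('pics/w5.pkl','rb'));print(s['position'],proj('wrist',(.64,-.062,.054),s))
a=cv2.imread('pics/w5.png')[140:280,190:370]; b=cams.snapshot('scene')[:,:,::-1][100:240,190:370]; c=cams.snapshot('side')[:,:,::-1][120:260,240:420]
cv2.imwrite('pics/m5.png',cv2.resize(np.vstack([np.hstack([b,c]),np.hstack([a,a])]),None,fx=2.1,fy=2.1,interpolation=cv2.INTER_CUBIC))
E
```

```text
[ 0.6423333  -0.06371464  0.23772781] [279.33962553 187.65036346]
```

View pics/m5.png

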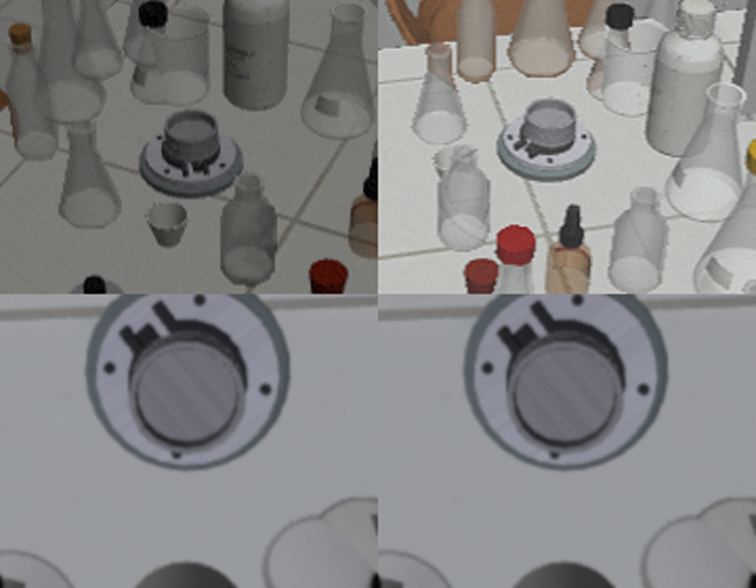

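The pan sits level on the seat with its tab between the guides; the rim centre at wrist (279,187) matches the prediction. Now the fine sieve.

>>> servo_tool([
  [80,0.94,0.94,0,0],
  [80,1.88,1.87,0,0],
  [80,2.82,2.8,0,-0.44],
  [80,3.75,3.74,0,-0.44],
  [80,3.75,3.74,0,-0.44],
  [80,3.75,3.74,0,-0.44],
  [80,3.75,3.74,0,-0.44],
  [80,3.75,3.74,0,-0.44],
])

```text
t: 9.55
position: [0.4985, 0.0906, 0.2359]
tcp_rot: [0.002, 3.142, -0.001]
force: [1.1, 0.5, 0.6]
finger_gap: 0.936
gripper_force: 0.0
```

```bash
python3 top.py fine1 .030 .415 .093
```

```text
fine1 centre [0.416  0.0939 0.03  ] axes mm [59.7 64.1] uv (np.float64(280.0), np.float64(102.0)) tcp [0.4985 0.0906 0.2359]
off-vertical mm/mm [-0.005  0.007]
```

View pics/fine1c.png

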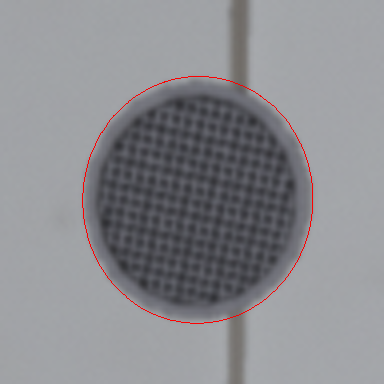

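The red ellipse frames the fine-mesh sieve concentrically; the centre is (0.416, 0.094).

>>> servo_tool([
  [85,1.0,0.08,0,0],
  [85,2.06,0.08,1,0],
  [85,2.06,0.08,2.2,0],
  [85,2.06,0.08,3.4,0],
  [85,2.06,0.08,4.4,0],
  [85,2.06,0.08,5.0,0],
  [85,2.06,0.08,5.25,0],
  [85,2.06,0.08,5.35,0],
  [85,2.06,0.08,5.35,0],
  [30,2.06,0.08,5.35,0],
  [30,2.06,0.08,5.35,0],
  [30,2.06,0.08,5.35,0],
  [30,2.06,0.08,5.35,0],
  [30,2.06,0.08,5.35,0],
  [30,2.06,0.08,5.35,0],
])

```text
t: 11.1
position: [0.4161, 0.0948, 0.024]
tcp_rot: [-0.001, 3.139, -0.001]
force: [-1.5, -0.8, 11.2]
finger_gap: 0.629
gripper_force: 60.7
```

>>> servo_tool([
  [30,0,0,-0.5,0],
  [30,0,0,-1.5,0],
  [30,0,0,-2.7,0],
  [30,0,0,-3.9,0],
  [30,0,0,-5,0],
  [30,-1,-0.7,-5.4,0],
  [30,-2,-1.4,-5.4,0],
  [30,-3,-2.1,-5.4,0],
  [30,-4,-2.8,-5.4,0],
  [30,-5,-3.5,-5.4,0],
  [30,-5.6,-3.93,-5.4,0],
  [30,-5.6,-3.93,-5,0],
  [30,-5.6,-3.93,-4,0],
  [30,-5.6,-3.93,-4,0],
  [30,-5.6,-3.93,-4,0],
  [30,-5.6,-3.93,-4,0],
])

```text
t: 12.7
position: [0.6399, -0.0623, 0.1846]
tcp_rot: [-0.001, 3.139, -0.001]
force: [1.0, -0.0, -1.1]
finger_gap: 0.629
gripper_force: 64.2
```

```bash
cat > held.py <<'E'
import sys,pickle
from h import *
k=sys.argv[1]; dz=float(sys.argv[2])  # rim height above TCP
zd=float(sys.argv[3]) # rim height of stack
s=manip.state(); im=cams.snapshot('wrist')[:,:,::-1]; cv2.imwrite(f"pics/{k}.png",im); pickle.dump(s,open(f"pics/{k}.pkl","wb"))
print(s['position'].round(4))
c=im[100:390,120:440].repeat(2,0).repeat(2,1).copy()
f=lambda p:tuple(int(x) for x in (np.array(p)-[120,100])*2+.5)
for z,x,y,col in((s['position'][2]+dz,s['position'][0],s['position'][1],(0,0,255)),(zd,.640,-.0625,(0,255,0))):
    a=np.linspace(0,2*np.pi,60)
    cv2.polylines(c,[np.array([f(proj('wrist',(x+.028*np.cos(t),y+.028*np.sin(t),z),s)) for t in a])],True,col,1)
cv2.imwrite(f"pics/{k}c.png",c)
E
python3 held.py w6 .008 .054
```

```text
[ 0.6399 -0.0623  0.1846]
```

View pics/w6c.png

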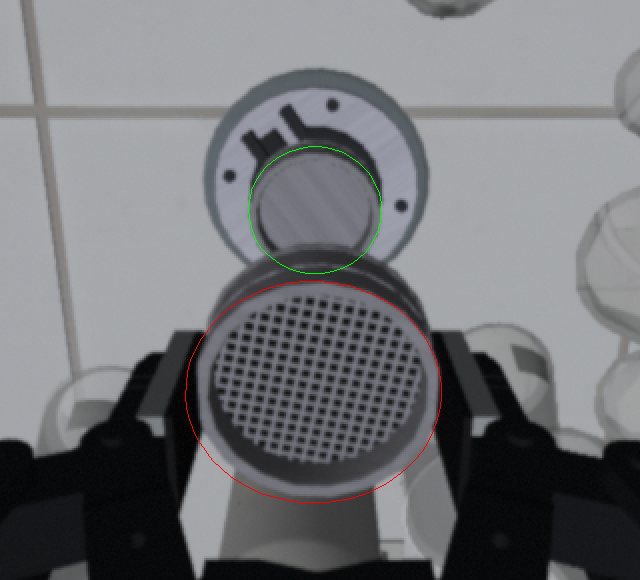

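The fine sieve is held level; it lies about 1 mm to the right (+y) of the pan's rim (green), otherwise aligned. I correct by -1.2 mm and lower.

>>> servo_tool([
  [30,0,-0.03,0.8,0],
  [30,0,-0.03,1.8,0],
  [30,0,-0.03,2.4,0],
  [30,0,-0.03,2.55,0],
  [30,0,-0.03,2.65,0],
  [30,0,-0.03,2.72,0],
  [30,0,-0.03,2.78,0],
  [30,0,-0.03,2.8,0],
  [30,0,-0.03,2.8,0],
  [30,0,-0.03,2.8,0],
])

```text
t: 13.75
position: [0.6401, -0.0637, 0.0721]
tcp_rot: [-0.001, 3.139, -0.001]
force: [-0.1, 0.6, 5.8]
finger_gap: 0.624
gripper_force: 64.9
```

>>> servo_tool([
  [64,0,0,0,0],
  [70,0,0,0,0],
  [80,0,0,0,0],
  [80,0,0,0,0],
  [80,0,0,-0.5,0],
  [80,0,0,-1.5,0],
  [80,0,0,-2.5,0],
  [80,0,0,-3.7,0],
  [80,0,0,-4.2,0],
  [80,0,0,-4.2,0],
  [80,0,0,-4.2,0],
])

```text
t: 14.85
position: [0.6389, -0.0635, 0.2381]
tcp_rot: [-0.001, 3.141, -0.0]
force: [-0.4, -0.1, -0.5]
finger_gap: 0.936
gripper_force: 0.0
```

```bash
python3 snap.py w7
```

>>> servo_tool([
  [80,0.42,-0.99,0,0],
  [80,0.84,-1.97,0,0],
  [80,1.26,-2.96,0,0],
  [80,1.68,-3.94,0,0],
  [80,2.1,-4.93,0,0],
  [80,2.52,-5.91,0,0],
  [80,2.95,-6.9,0,0],
  [80,3.37,-7.88,0,0],
  [80,3.37,-7.88,0,0],
  [80,3.37,-7.88,0,0],
  [80,3.37,-7.88,0,0],
])

```text
t: 16.0
position: [0.5041, -0.3774, 0.2369]
tcp_rot: [0.002, -3.14, -0.003]
force: [-0.1, -0.2, 1.0]
finger_gap: 0.935
gripper_force: 0.0
```

```bash
python3 top.py coarse1 .038 .4235 -.380
python3 - <<'E'
import cv2,numpy as np
a=cv2.imread('pics/coarse1c.png'); b=cv2.resize(cv2.imread('pics/w7.png')[130:260,210:340],(384,384),interpolation=cv2.INTER_CUBIC)
cv2.imwrite('pics/m7.png',np.hstack([a,b]))
E
```

```text
coarse1 centre [ 0.4263 -0.3852  0.038 ] axes mm [59.7 62.5] uv (np.float64(275.0), np.float64(106.0)) tcp [ 0.5041 -0.3774  0.2369]
off-vertical mm/mm [ 0.008 -0.025]
```

View pics/m7.png

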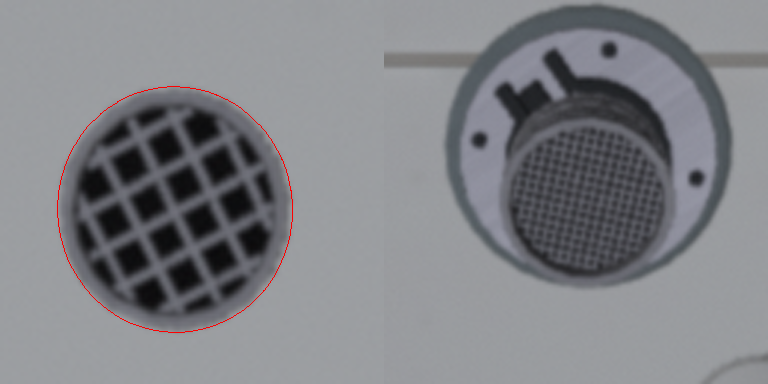

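Left: the ellipse frames the coarse sieve, centre (0.426,-0.385). Right: the fine sieve sits level and concentric on the pan. Grasp the coarse sieve.

>>> servo_tool([
  [78,1.0,-0.195,0,0],
  [78,1.95,-0.195,1,0],
  [78,1.95,-0.195,2.2,0],
  [78,1.95,-0.195,3.4,0],
  [78,1.95,-0.195,4.4,0],
  [78,1.95,-0.195,4.9,0],
  [78,1.95,-0.195,5.12,0],
  [78,1.95,-0.195,5.22,0],
  [78,1.95,-0.195,5.22,0],
  [30,1.95,-0.195,5.22,0],
  [30,1.95,-0.195,5.22,0],
  [30,1.95,-0.195,5.22,0],
  [30,1.95,-0.195,5.22,0],
  [30,1.95,-0.195,5.22,0],
  [30,1.95,-0.195,5.22,0],
])

```text
t: 17.55
position: [0.4272, -0.3873, 0.0316]
tcp_rot: [-0.001, 3.139, -0.003]
force: [-1.0, 2.6, 7.4]
finger_gap: 0.63
gripper_force: 62.2
```

>>> servo_tool([
  [30,0,0,-0.5,0],
  [30,0,0,-1.5,0],
  [30,0,0,-2.7,0],
  [30,0,0,-3.9,0],
  [30,0,0,-5,0],
  [30,0,0.6,-5.7,0],
  [30,-0.6,1.6,-5.7,0],
  [30,-1.2,2.6,-5.7,0],
  [30,-1.9,3.6,-5.7,0],
  [30,-2.6,4.6,-5.7,0],
  [30,-3.3,5.6,-5.7,0],
  [30,-4,6.6,-5.7,0],
  [30,-4.7,7.4,-5.7,0],
  [30,-5.34,8.04,-5.7,0],
  [30,-5.34,8.04,-5,0],
  [30,-5.34,8.04,-4,0],
  [30,-5.34,8.04,-4,0],
  [30,-5.34,8.04,-4,0],
  [30,-5.34,8.04,-4,0],
])

```text
t: 19.45
position: [0.6409, -0.0655, 0.1921]
tcp_rot: [0.0, 3.138, -0.001]
force: [-0.1, 0.6, -0.9]
finger_gap: 0.628
gripper_force: 63.9
```

```bash
cat > hr.py <<'E'
# left/right extents of a held rim: row scan at its predicted centre
import sys,pickle
from h import *
for k,z in((sys.argv[1],float(sys.argv[2])),('w6',.1846+.008)):
    s=pickle.load(open(f'pics/{k}.pkl','rb'));im=cv2.cvtColor(cv2.imread(f'pics/{k}.png'),cv2.COLOR_BGR2GRAY).astype(int)
    u,v=proj('wrist',(s['position'][0],s['position'][1],z),s); print(k,s['position'].round(4),u.round(1),v.round(1))
    for dv in(-15,0,10):
        r=im[int(v)+dv]; print(dv,'L',r[205:240],'R',r[325:350])
E
python3 held.py w8 .0085 .078; python3 hr.py w8 $(python3 -c "print(.193)")
```

```text
[ 0.6409 -0.0655  0.1921]
w8 [ 0.6409 -0.0655  0.1921] 276.7 290.5
-15 L [ 55  54  54  54  54  54  53  51  38  19   7   4   6  27  65  99 119 124
 124 122 121 119 106  71  35  18  13  13  13  13  14  12  12  13  14] R [ 16  15  18  25  60 102 118 122 124 125 122 108  68  29  11   9   8   7
  16  35  48  54  54  52  54]
0 L [ 54  51  41  21   9   7   8   5   7   8   4   9  36  85 119 128 130 127
 114  73  48  48  72  98 106  99  93 107 121 125 124 110  73  36  20] R [100 122 126 125 115  88  71  69  80 107 122 123 120 116  92  47  15  10
   7   8   9   6   7   9  20]
10 L [  9   8   7   7   5   6   5   6   5   8   6   6  12  52 103 117 117 118
 109  79  51  42  39  40  45  51  34  16  12  14  13  18  45  88 117] R [ 21  40  61  69  71  70  72  78  99 117 124 123 126 113  64  22  12  10
   9  11  10   8  10  10   7]
w6 [ 0.6399 -0.0623  0.1846] 276.6 299.3
-15 L [ 52  52  53  52  48  36  19   9   8   7   5   4  21  61 105 117 119 118
 116 107  76  50  44  67 106 104  60  28  21  39  80 105  90  64  58] R [ 61  56  68  86  99  85  81 102 118 120 120 119 117 103  63  25   8  11
   6  10   7  14  33  47  51]
0 L [ 19  10   7   7   5   6   5   4   3   6   6   8   8  30  73 107 114 111
  96  63  42  37  36  39  57  89 104 117 117 108 102 100  99 104 115] R [112 106  81  70  68  69  67  76  98 115 119 120 115  88  42  15   8  10
   9   9  12   9   9   9   7]
10 L [ 17  11   7   6   6   5   7   6   6   4   4   5   6   7  40  91 115 119
 120 118 111  85  55  40  39  37  37  38  37  37  49  81 108 100  66] R [ 69  71  70  71  72  82 102 117 121 121 120 117  97  50  15  10  11   9
  10  10   7  10   9   9   7]
```

```bash
cat > scr.py <<'E'
import sys,pickle
from h import *
def run(k,z):
    s=pickle.load(open(f'pics/{k}.pkl','rb'));g=cv2.cvtColor(cv2.imread(f'pics/{k}.png'),cv2.COLOR_BGR2GRAY)
    c=np.array([.64,-.0625,.02]); P=[]
    for a in np.radians([-100.3,169.7,79.7]):
        u,v=proj('wrist',c+.041*np.array([np.cos(a),np.sin(a),0]),s).round().astype(int)
        w=255-g[v-7:v+8,u-7:u+8].astype(float); w=np.clip(w-w.max()+40,0,None); yy,xx=np.mgrid[-7:8,-7:8]
        P.append(plane('wrist',(u+(w*xx).sum()/w.sum(),v+(w*yy).sum()/w.sum()),.02,s)[:2])
    m=(P[0]+P[2])/2
    h=plane('wrist',(278.8,proj('wrist',(*s['position'][:2],z),s)[1]),z,s)
    print(k,'shaker',m.round(4),'r',[np.hypot(*(p-m)).round(4) for p in P],'tcp-shaker',(s['position'][:2]-m).round(4),'held y - shaker y',(h[1]-m[1]).round(4))
for k,z in zip(sys.argv[1::2],map(float,sys.argv[2::2])): run(k,z)
E
python3 scr.py w4 .19 w6 .19 w8 .195
```

```text
w4 shaker [ 0.6397 -0.0623] r [np.float64(0.0411), np.float64(0.0407), np.float64(0.0411)] tcp-shaker [-0.0003 -0.001 ] held y - shaker y -0.0001
w6 shaker [ 0.6398 -0.0623] r [np.float64(0.041), np.float64(0.0408), np.float64(0.041)] tcp-shaker [0.0001 0.0001] held y - shaker y 0.001
w8 shaker [ 0.6397 -0.0623] r [np.float64(0.041), np.float64(0.0408), np.float64(0.041)] tcp-shaker [ 0.0012 -0.0032] held y - shaker y -0.0022
```

>>> servo_tool([
  [30,0,0.05,0.8,0],
  [30,0,0.05,1.5,0],
  [30,0,0.05,1.85,0],
  [30,0,0.05,2.0,0],
  [30,0,0.05,2.08,0],
  [30,0,0.05,2.14,0],
  [30,0,0.05,2.19,0],
  [30,0,0.05,2.22,0],
  [30,0,0.05,2.22,0],
  [30,0,0.05,2.22,0],
])

```text
t: 20.5
position: [0.6411, -0.0632, 0.1036]
tcp_rot: [-0.0, 3.138, -0.001]
force: [-2.5, 0.4, 8.8]
finger_gap: 0.629
gripper_force: 65.0
```

>>> servo_tool([
  [64,0,0,0,0],
  [70,0,0,0,0],
  [80,0,0,0,0],
  [80,0,0,0,0],
  [80,0,0,-0.5,0],
  [80,0,0,-1.5,0],
  [80,0,0,-2.5,0],
  [80,0,0,-3.5,0],
  [80,0,0,-3.5,0],
  [80,0.9,-0.1,-3.5,0],
  [80,1.9,-0.2,-3.5,0],
  [80,2.9,-0.3,-3.5,0],
  [80,3.55,-0.35,-3.5,0],
  [80,3.55,-0.35,-3.5,0],
  [80,3.55,-0.35,-3.5,0],
  [80,3.55,-0.35,-3.5,0],
])

```text
t: 22.1
position: [0.4988, -0.0771, 0.2406]
tcp_rot: [-0.001, 3.141, -0.0]
force: [-0.0, -0.4, -0.3]
finger_gap: 0.938
gripper_force: 0.0
```

```bash
python3 top.py lid1 .010 .418 -.077
python3 - <<'E'
from h import *
# knob top by dark mask
im=cv2.imread('pics/lid1.png'); s=manip.state(); print(s['position'])
u,v=proj('wrist',(.418,-.077,.034),s).astype(int); g=cv2.cvtColor(im,cv2.COLOR_BGR2GRAY)[v-25:v+25,u-25:u+25]
n,l,st,c=cv2.connectedComponentsWithStats((g<55).astype(np.uint8)); i=1+np.argmax(st[1:,4]); print(st[i],plane('wrist',c[i]+[u-25,v-25],.034,s).round(4))
E
```

```text
lid1 centre [ 0.4159 -0.0759  0.01  ] axes mm [59.9 63.3] uv (np.float64(278.0), np.float64(105.0)) tcp [ 0.4988 -0.0771  0.2406]
off-vertical mm/mm [-0.006  0.001]
[ 0.49884621 -0.07701592  0.24052018]
[ 18  14  19  20 302] [ 0.4165 -0.076   0.034 ]
```

>>> servo_tool([
  [50,1.0,0.03,0,0],
  [50,2.07,0.03,1,0],
  [50,2.07,0.03,2.2,0],
  [50,2.07,0.03,3.4,0],
  [50,2.07,0.03,4.4,0],
  [50,2.07,0.03,5.0,0],
  [50,2.07,0.03,5.3,0],
  [50,2.07,0.03,5.39,0],
  [50,2.07,0.03,5.39,0],
  [5,2.07,0.03,5.39,0],
  [5,2.07,0.03,5.39,0],
  [5,2.07,0.03,5.39,0],
  [5,2.07,0.03,5.39,0],
  [5,2.07,0.03,5.39,0],
  [5,2.07,0.03,5.39,0],
  [5,2.07,0.03,5.39,0],
])

```text
t: 23.75
position: [0.4159, -0.0761, 0.0261]
tcp_rot: [-0.001, 3.139, -0.001]
force: [-1.1, -0.2, 6.0]
finger_gap: 0.205
gripper_force: 58.5
```

>>> servo_tool([
  [5,0,0,-0.5,0],
  [5,0,0,-1.5,0],
  [5,0,0,-2.7,0],
  [5,0,0,-3.9,0],
  [5,0,0,-5,0],
  [5,-1,0.06,-5.6,0],
  [5,-2,0.12,-5.6,0],
  [5,-3,0.18,-5.6,0],
  [5,-4,0.24,-5.6,0],
  [5,-5,0.3,-5.6,0],
  [5,-5.6,0.33,-5.6,0],
  [5,-5.6,0.33,-5,0],
  [5,-5.6,0.33,-4.3,0],
  [5,-5.6,0.33,-4.3,0],
  [5,-5.6,0.33,-4.3,0],
  [5,-5.6,0.33,-4.3,0],
])

```text
t: 25.35
position: [0.6397, -0.0627, 0.199]
tcp_rot: [-0.0, 3.139, -0.001]
force: [-0.7, 0.0, -1.3]
finger_gap: 0.206
gripper_force: 58.7
```

```bash
python3 held.py w9 -.016 .110; python3 scr.py w9 .185
python3 - <<'E'
from h import *
import pickle
s=pickle.load(open('pics/w9.pkl','rb'));g=cv2.cvtColor(cv2.imread('pics/w9.png'),cv2.COLOR_BGR2GRAY)
z=s['position'][2]-.016
u,v=proj('wrist',(*s['position'][:2],z),s).round().astype(int);print(u,v,[proj('wrist',(s['position'][0],s['position'][1]+d,z),s)[0].round(1) for d in(-.028,.028)])
for dv in(-10,0):print(g[v+dv,u-85:u-40],g[v+dv,u+40:u+85])
E
```

```text
[ 0.6397 -0.0627  0.199 ]
w9 shaker [ 0.6398 -0.0624] r [np.float64(0.041), np.float64(0.041), np.float64(0.041)] tcp-shaker [-0.0001 -0.0003] held y - shaker y 0.0007
277 272 [np.float64(221.8), np.float64(331.9)]
[169 168 169 168 168 168 168 168 168 168 168 167 168 168 168 168 168 169
 168 169 169 169 168 169 168 169 169 168 169 169 167 168 165 148 126 120
 118 117 116 116 116 118 119 120 120] [123 123 124 123 123 122 120 121 121 123 124 125 124 123 114 120 153 167
 168 168 168 168 168 166 167 167 167 163 157 149 137 130 137 144 149 153
 155 154 154 154 154 155 154 155 154]
[168 167 168 168 168 167 169 168 168 168 168 168 168 168 168 168 167 168
 168 169 168 168 167 167 167 168 167 167 168 168 168 164 147 131 125 124
 122 123 122 121 119 111  94  65  50] [ 45  46  46  46  49  57  80 106 118 123 123 121 121 121 119 125 150 160
 160 159 159 158 158 157 157 157 157 157 156 155 154 154 154 154 157 158
 158 158 158 158 158 157 156 157 157]
```

>>> servo_tool([
  [5,0,-0.02,0.7,0],
  [5,0,-0.02,1.2,0],
  [5,0,-0.02,1.45,0],
  [5,0,-0.02,1.55,0],
  [5,0,-0.02,1.62,0],
  [5,0,-0.02,1.67,0],
  [5,0,-0.02,1.7,0],
  [5,0,-0.02,1.7,0],
  [5,0,-0.02,1.7,0],
])

```text
t: 26.3
position: [0.64, -0.0635, 0.1312]
tcp_rot: [-0.001, 3.139, -0.001]
force: [-1.9, -0.5, 4.9]
finger_gap: 0.208
gripper_force: 59.2
```

>>> servo_tool([
  [30,0,0,0,0],
  [45,0,0,0,0],
  [50,0,0,0,0],
  [50,0,0,0,0],
  [50,0,0,-0.5,0],
  [50,0,0,-1.5,0],
  [50,0,0,-2.5,0],
  [50,0,0,-3,0],
  [50,1,0,-3,0],
  [50,2,0,-3,0],
  [50,3,0,-3,0],
  [50,4,0,-3,0],
  [50,4,0,-3,0],
  [50,4,0,-3,0],
])

```text
t: 27.7
position: [0.4789, -0.0634, 0.2496]
tcp_rot: [0.0, 3.14, -0.001]
force: [0.7, -0.7, 0.2]
finger_gap: 0.582
gripper_force: 0.0
```

Run:
```python
from h import *
b=cams.snapshot('scene')[:,:,::-1][90:250,190:370]; c=cams.snapshot('side')[:,:,::-1][90:250,240:420]
cv2.imwrite('pics/fin.png',cv2.resize(np.hstack([b,c]),None,fx=2.2,fy=2.2,interpolation=cv2.INTER_CUBIC))
```

```text
(no output)
```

View pics/fin.png

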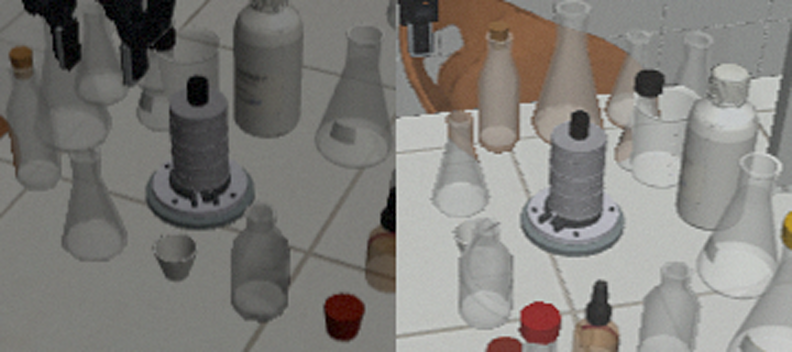

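The stack stands straight and closed on the shaker with the lid level on top at (200,90) and (578,125). The crucible, stopper and bottle are where they were.

```bash
python3 -c "
from cell import hand_in
print(hand_in())"
```

```text
the job is handed in; nothing more can be done
None
```

The sieve stack is built on the shaker head in the order asked (pan with its tab in the notch, fine sieve, coarse sieve, lid), looks level and fully home in the final camera views, and was handed in at about 28 s with the bottle, crucible and stopper where they stood.

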